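Pack boards up to the height gauge

ROBOT

A 7-joint arm with a two-finger parallel gripper is mounted at the origin on a cart in front of the work surface, level with it; the furniture and walls round the work are solid. World frame = base frame: x ahead of the robot, y to its left, z up, the work surface at z = 0. Lengths are in m, angles in rad, forces in N, time in s.
With the tool pointing down it reaches from about 0.425 to 0.925 m from the base axis. Payload 6.8 kg.
Tool frame: the origin (TCP) lies midway between the tips of the shut fingers; the grasp point (between the pads) lies 19 mm behind it (r.grip_point_offset is the distance from the TCP to the grasp point, in m); z points along the fingers, y is the direction in which the jaws open and shut (so a half turn about z gives the same grasp; the last joint's range is limited). The gripper opens to 85 mm and grips with 20 to 120 N. Pads are 22 mm wide; open, the fingers measure 114 mm over their backs; the gripper's body (76 mm by 85 mm) begins 54 mm behind the grasp point. The pads swing forward as they close: fully open they stand 13 mm farther back than shut.
Start: joints at [1.032, 0.477, 0.022, 1.555, -0.011, 1.109, -0.083], TCP at [0.282, -0.613, 0.231] pointing down, gripper open.
Joint ranges: [-2.96, 2.96], [-0.34, 2.1], [-1.41, 1.46], [0.24, 2.44], [-1.37, 4.51], [0.17, 1.92], [-2.96, 2.96]. Speed limits (rad/s): [2.39, 2.39, 3.14, 3.14, 3.14, 3.14, 3.14].

INTERFACE

Orientations are given as a rotation vector (axis times angle).
In Python, from bench import r, grab_frame, camera_params gives the robot as it stands.
- The arm moves only by the tool carry_out, never from a script. Its argument "motion" is text: rows parted by semicolons, each of 5 numbers parted by spaces: the closure, from 0 (fully open) to 1 (shut), then the shift along the tool's x, y, z in mm, then the turn about the tool's z in rad. In form: fingers dx dy dz twist; .... A call has exactly 8 rows; each row shifts and turns the commanded pose from where the row before left it, along the tool's axes as they then stand; what a row does not reach is not made up. A row lasts 1/8 s, in which the tool goes at most 62.5 mm and 10.7 degrees, less where a joint would pass 70% of its speed; a pose out of reach is approached as far as the arm can. A call with a gripper value outside its range is refused whole. The fingers move at their own pace and stop on an object; "newtons" is the grip in N (left out, the last holds). Time passes only in rows, so rows that do not move let the fingers close, or fill a call up. It gives the time, the measured TCP pose, the force and the opening at its end, in the units of the state.
- r.get_obs(): the state, without advancing time (a new reading comes with each control period).
- grab_frame(name): name is "side" or "top"; returns the picture (400x640x3 uint8, red, green, blue); there is no depth.
- camera_params(name): a dict with "fx", "fy", "cx", "cy" (pixels), "eye" and "attitude" of the camera in the world. Camera axes: x right, y down, z forward; pixel columns grow to the right and rows downward; lengths in m; the calibration is good to about 2 mm. A picture is of the moment at which its call begins. camera_params takes no time and is no camera call.
- r.hand_in(): hands the job in, once; it reports no verdict.
The state is a dict: "clock": time; "joints": joint angles; "qvel": joint speeds; "tau": joint torques, N m; "tcp_pos": TCP position; "orientation": TCP orientation; "contact_force": force on the tool from outside, world axes, zero at the start; "moment": the same for the moment, N m; "grip_width": finger opening in m.
Only numpy, scipy, OpenCV 4.12 (cv2) and the standard library are available. Lean on these libraries where they do the work, as an engineer would, in place of code of your own. Each camera call takes 0.05 s, during which the arm holds its last target.

TASK

Build up a rest for riveting on the height gauge: stack packing boards squarely on its cork pad, one flat on another, until the top of the stack is level with the brass tab, that is between the tab's lower and upper edges. Use only the boards that takes, and leave any other board on the table clear of the gauge. Do not shift the tab or disturb the wax, the slicker or the folder.

Things in the scene. Friction and masses are not known exactly. Their poses are not given: they have to be found in the camera images.
- pad (a point): centre of the top face of the height gauge's cork pad, 58 x 122 mm, 14 mm above the table; boards are stacked here. x across the pad, y along it towards the post, z up. The gauge is fixed to the table: a plywood base 100 x 200 x 12 mm that reaches 70 mm from this point along -y and 130 mm along +y, with a 12 mm square steel post 103 mm from this point along +y, its top 84 mm above the pad.
- tab (a point): centre of the brass tab of the gauge, the mark: a block 30 mm wide (x), 16 mm tall, on a slide on the post, so its lower and upper edges are 8 mm below and above this point; it lies 80 mm from the pad's centre along the pad's y, its face towards the stack 67 mm from it (12 mm beyond the end of a centred board). Its height is set differently each time, 37 to 58 mm above the pad to its middle, and it stays where it is; it takes a shove of about 25 N to shift.
- thin_mid (a point): centre of the thinnest of three plain brown wooden packing boards, each 46 x 110 mm; this one is 12 mm thick (the three are 12, 20 and 28 mm). It lies flat on the table at the start, at any of the three boards' places. Point half-way up; x along the 46 mm width, y along the 110 mm length, z up. Loose, under 0.2 kg.
- middle_mid (a point): centre of the middling of three plain brown wooden packing boards, each 46 x 110 mm; this one is 20 mm thick (the three are 12, 20 and 28 mm). It lies flat on the table at the start, at any of the three boards' places. Point half-way up; x along the 46 mm width, y along the 110 mm length, z up. Loose, under 0.2 kg.
- thick_mid (a point): centre of the thickest of three plain brown wooden packing boards, each 46 x 110 mm; this one is 28 mm thick (the three are 12, 20 and 28 mm). It lies flat on the table at the start, at any of the three boards' places. Point half-way up; x along the 46 mm width, y along the 110 mm length, z up. Loose, under 0.2 kg.
- wax: round yellow cake of beeswax, 48 mm across, 16 mm high, loose; a bystander. Origin: centre of its underside
- slicker: dark brown turned wooden edge slicker, 22 x 101 x 16 mm, loose, lying near the front edge; a bystander. Origin: centre of its underside, y along its length
- folder: pale bone folder, a smooth stick 17 x 141 x 13 mm, loose, lying in front of the gauge; a bystander. Origin: centre of its underside, y along its length
Things that resemble listed ones, but are neither listed nor needed, are in the scene too. What is shaped like the part that bears thin_mid but purple is not meant. Leave any turquoise look-alike of the part that bears thick_mid alone.

How it is judged:
By the outcome, as a careful person would: the job done as asked, in the order asked, and still so for the second after the job is handed in, with the robot touching nothing.
It also fails if it takes over 67 s, if anything falls off the work surface, if the arm or the gripper's body presses on something with over 40 N, if the wrist force passes 120 N, or if a joint passes its speed limit or range.

## Working session

There is one attempt and no reset: what is moved stays moved. The work goes in short steps, Python scripts to look and compute and a tool call to move; the robot and the scene stay as the last step left them, time stands still between calls to the robot, and variables do not carry over. Pictures are saved under pics/ and viewed, and the job is handed in when it is done.

Besides the shell and the picture viewer there is one more tool, called by a JSON object that holds its "fn" and its "kwargs". carry_out: Moves the arm, as the interface text tells. Its arguments: {"type":"object","properties":{"motion":{"type":"string"},"newtons":{"type":"number"}},"required":["motion"]}

```bash
ls; mkdir -p pics; python3 - <<'E'
from bench import r, grab_frame, camera_params
import cv2
for n in("side","top"):
    f=grab_frame(n); cv2.imwrite(f"pics/{n}0.png",f[:,:,::-1]); print(n,camera_params(n))
print(r.get_obs())
E
```

```text
pics
side {'fx': 375.46763736688445, 'fy': 375.46763736688445, 'cx': 317.9857737885649, 'cy': 200.2230621924634, 'eye': array([ 0.11249634, -0.94623703,  0.52030326]), 'attitude': array([-1.96177353,  0.460309  , -0.26098619])}
top {'fx': 414.9676157541298, 'fy': 414.9676157541298, 'cx': 323.98271620604123, 'cy': 199.43183295667956, 'eye': array([ 0.44700304, -0.0738223 ,  1.29314604]), 'attitude': array([-2.18858496,  2.16676527, -0.07906834])}
{'clock': 0.1, 'joints': array([ 1.03187255,  0.47774861,  0.02234103,  1.55632505, -0.01151377,
        1.10931314, -0.08308286]), 'qvel': array([-1.20585591e-03, -1.91230244e-03,  6.75927040e-04, -3.12371617e-03,
        8.98892086e-06, -5.92917992e-06,  3.20445379e-04]), 'tau': array([ 3.31565017e-03, -5.97767115e+01,  1.61304463e+00, -2.81959069e+01,
        1.27802684e-02,  4.97528687e-03, -1.02337424e-06]), 'tcp_pos': array([ 0.28166826, -0.61284332,  0.23041363]), 'orientation': array([-3.06741057e+00, -6.71222872e-01,  7.25024103e-04]), 'contact_force': array([0.3453759 , 0.00863626, 0.30762531]), 'moment': array([-0.01941945,  0.0308069 ,  0.02420866]), 'grip_width': 0.0853529337494376}
```

View pics/side0.png

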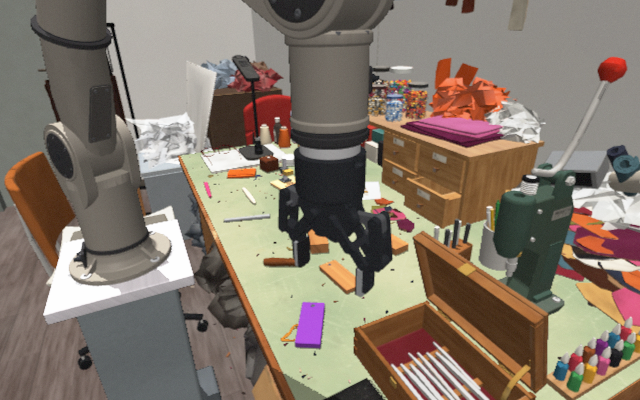

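View pics/top0.png

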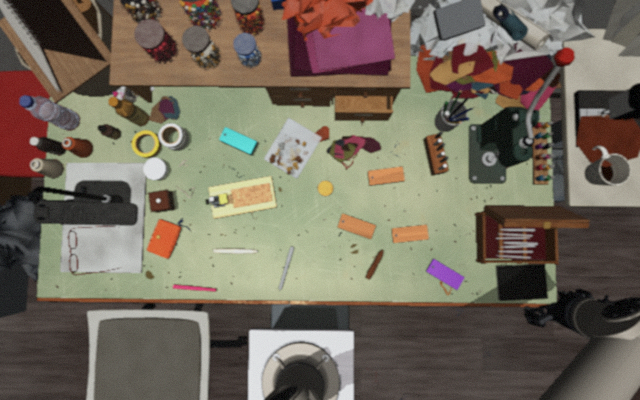

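```bash
cat > h.py <<'E'
import numpy as np, cv2
from scipy.spatial.transform import Rotation as R
from bench import r, grab_frame, camera_params
def cam(n):
    c=camera_params(n); K=np.array([[c['fx'],0,c['cx']],[0,c['fy'],c['cy']],[0,0,1]]); M=R.from_rotvec(c['attitude']).as_matrix()
    return K,M,np.array(c['eye'])
def proj(n,p):
    K,M,e=cam(n); q=K@(M.T@(np.atleast_2d(p)-e).T); return (q[:2]/q[2]).T
def ray(n,uv,z):
    K,M,e=cam(n); uv=np.atleast_2d(uv); d=(M@np.linalg.inv(K)@np.c_[uv,np.ones(len(uv))].T).T
    return e+d*((z-e[2])/d[:,2])[:,None]
def crop(n,f,x0,y0,x1,y1,s,name):
    cv2.imwrite(name,cv2.resize(np.ascontiguousarray(f[y0:y1,x0:x1,::-1]),None,fx=s,fy=s,interpolation=cv2.INTER_CUBIC))
E
python3 - <<'E'
from h import *
f=cv2.imread('pics/top0.png')[:,:,::-1]; s=cv2.imread('pics/side0.png')[:,:,::-1]
print(proj('top',[[0,0,0],[.5,0,0],[.5,.3,0],[.28,-.61,.23]]),proj('side',[[0,0,0],[.28,-.61,.23]]))
crop('top',f,190,140,450,300,3,'pics/c1.png')
crop('side',s,200,130,420,360,2.6,'pics/c2.png')
E
```

```text
[[300.74966304 380.53499215]
 [303.10786575 215.13330432]
 [207.08551235 214.17206772]
 [539.34230441 301.29394647]] [[122.4675868  256.68843135]
 [328.55204148 285.30979573]]
```

View pics/c1.png

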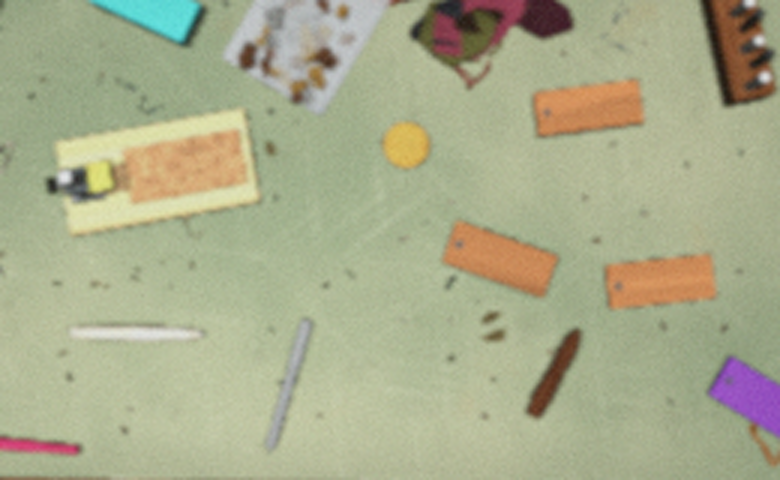

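View pics/c2.png

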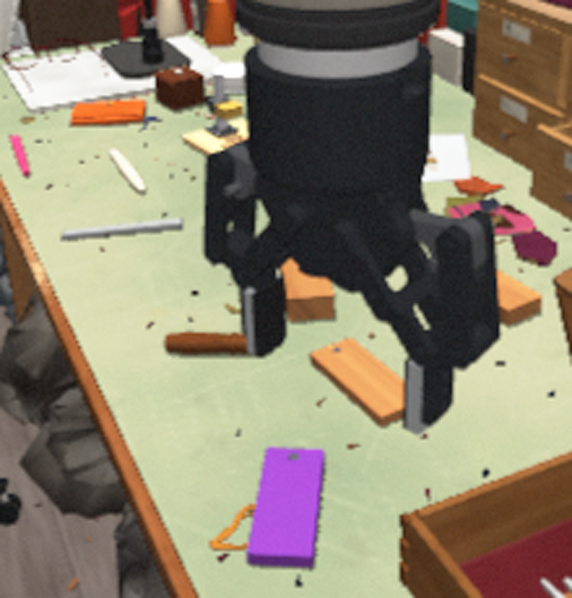

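```bash
cat >> h.py <<'E'
def rect(n,mask,lo=60,hi=3000):
    cs,_=cv2.findContours(mask,cv2.RETR_EXTERNAL,cv2.CHAIN_APPROX_NONE); out=[]
    for c in cs:
        a=cv2.contourArea(c)
        if lo<a<hi: out.append((c[:,0,:].astype(float),a))
    return out
def fit(n,c,z):
    p=ray(n,c,z)[:,:2].astype(np.float32)*1000
    (cx,cy),(w,h),ang=cv2.minAreaRect(p)
    b=cv2.boxPoints(((cx,cy),(w,h),ang)); e=[b[1]-b[0],b[2]-b[1]]; L=max(e,key=lambda v:np.hypot(*v))
    return np.array([cx,cy]),sorted((w,h)),np.degrees(np.arctan2(L[1],L[0]))%180
E
python3 - <<'E'
from h import *
f=cv2.imread('pics/top0.png'); 
for (u,v) in [(385,175),(356,224),(410,234),(245,195),(325,188),(375,264),(235,250)]: print((u,v),cv2.cvtColor(f,cv2.COLOR_BGR2HSV)[v,u])
h=cv2.cvtColor(f,cv2.COLOR_BGR2HSV)
m=cv2.inRange(h,(5,110,140),(18,255,255)); m[:140]=0;m[300:]=0
for c,a in rect('top',m): 
    print(a,c.mean(0),*[ (z,fit('top',c,z)) for z in (.012,.028)])
o=r.get_obs(); print(R.from_rotvec(o['orientation']).as_matrix().round(3))
E
```

```text
(385, 175) [ 13 142 205]
(356, 224) [ 13 147 199]
(410, 234) [ 14 144 212]
(245, 195) [ 16 115 210]
(325, 188) [ 22 153 214]
(375, 264) [  9 167  90]
(235, 250) [ 38   9 224]
460.5 [409.68817204 233.34408602] (0.012, (array([ 446.84152222, -328.66253662]), [44.4282341003418, 108.3143539428711], np.float32(96.27749))) (0.028, (array([ 446.84350586, -325.47979736]), [43.87340545654297, 106.96161651611328], np.float32(96.277504)))
786.5 [163.19417476 238.54368932] (0.012, (array([423.76272583, 428.95223999]), [76.58293914794922, 107.28660583496094], np.float32(159.46933))) (0.028, (array([424.05300903, 422.67321777]), [75.62650299072266, 105.94670867919922], np.float32(159.46933)))
467.5 [356.24719101 225.84269663] (0.012, (array([ 468.09011841, -165.01754761]), [44.72784423828125, 108.85964965820312], np.float32(71.16239))) (0.028, (array([ 467.82666016, -163.87857056]), [44.169193267822266, 107.5001220703125], np.float32(71.16239)))
435.0 [249.99315068 195.31506849] (0.012, (array([559.2399292 , 163.30258179]), [51.443355560302734, 118.99911499023438], np.float32(101.40921))) (0.028, (array([557.8381958 , 160.34117126]), [50.80083084106445, 117.5129623413086], np.float32(101.40917)))
451.0 [385.89130435 175.5       ] (0.012, (array([ 625.17053223, -255.56074524]), [44.23372268676758, 109.14057922363281], np.float32(97.718605))) (0.028, (array([ 622.94543457, -253.2910614 ]), [43.681304931640625, 107.77751922607422], np.float32(97.71859)))
[[ 0.909  0.418 -0.001]
 [ 0.418 -0.909  0.001]
 [-0.    -0.002 -1.   ]]
```

```bash
python3 - <<'E'
from h import *
print(proj('side',[[.41,-.2,.3],[.41,-.1,.3],[.41,0,.3],[.42,.12,.3],[.56,.16,.06],[.54,.26,.06],[.468,-.165,.02],[.447,-.329,.02],[.62,-.255,.02]]))
M=R.from_rotvec(r.get_obs()['orientation']).as_matrix()
for t in [[.41,-.1,.3],[.42,.02,.3]]: print(M.T@(np.array(t)-r.get_obs()['tcp_pos'])*1000)
E
```

```text
[[295.96353883 137.63964753]
 [280.03805851 127.91978053]
 [266.77306766 119.82370153]
 [256.85491441 111.34793427]
 [299.63322771 175.85214259]
 [283.6344474  168.00218762]
 [316.37259241 235.33980945]
 [339.06313951 270.1234488 ]
 [384.21014575 237.00194058]]
[ 330.78435785 -412.4912323   -68.93668302]
[ 389.98835502 -517.34760327  -68.76879598]
```

{"fn": "carry_out", "kwargs": {"motion": "0 37 -46 -9 0; 0 37 -46 -9 0; 0 37 -46 -9 0; 0 37 -46 -9 0; 0 37 -46 -9 0; 0 37 -46 -9 0; 0 37 -46 -9 0; 0 37 -46 -9 0"}}

```text
clock: 1.1
tcp_pos: [0.3971, -0.1534, 0.3035]
orientation: [3.069, 0.671, -0.0]
contact_force: [0.4, -1.2, 0.4]
grip_width: 0.0855
```

```bash
python3 - <<'E'
from h import *
s=grab_frame('side'); cv2.imwrite('pics/side1.png',s[:,:,::-1])
crop('side',s,190,130,450,310,3,'pics/c3.png')
o=r.get_obs(); print(o['clock'],o['tcp_pos'])
E
```

```text
1.15 [ 0.39965105 -0.14562491  0.30486548]
```

View pics/c3.png

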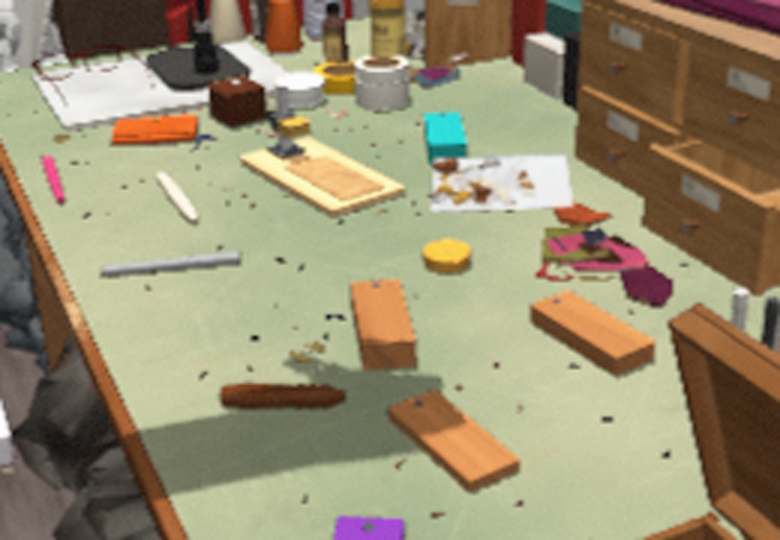

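```bash
python3 - <<'E'
from h import *
s=cv2.imread('pics/side1.png')[:,:,::-1]
a=[cv2.resize(np.ascontiguousarray(s[y:y+40,x:x+50,::-1]),None,fx=8,fy=8,interpolation=cv2.INTER_CUBIC) for x,y in [(300,220),(370,225),(325,260),(255,155)]]
cv2.imwrite('pics/c4.png',np.vstack([np.hstack(a[:2]),np.hstack(a[2:])])[:600])
t=cv2.imread('pics/top0.png')[:,:,::-1]; crop('top',t,200,170,280,220,10,'pics/c5.png')
E
```

```text
(no output)
```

View pics/c4.png

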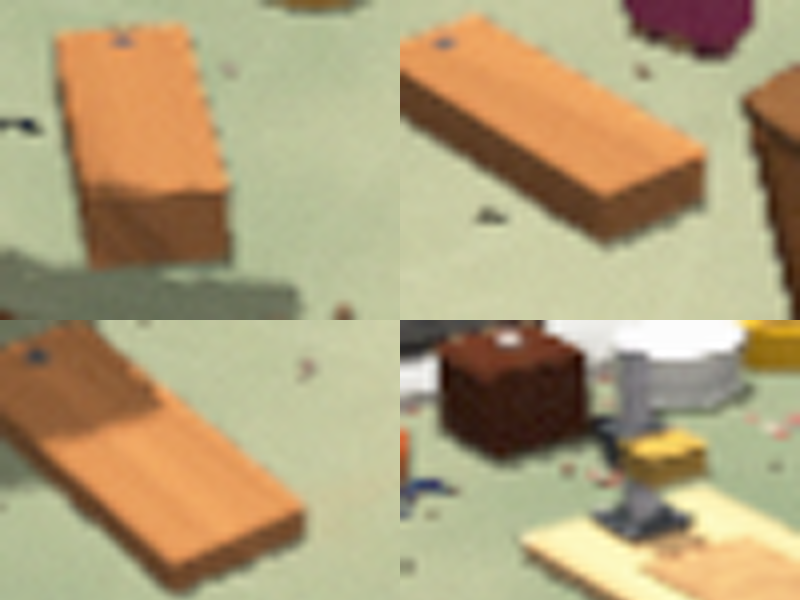

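View pics/c5.png

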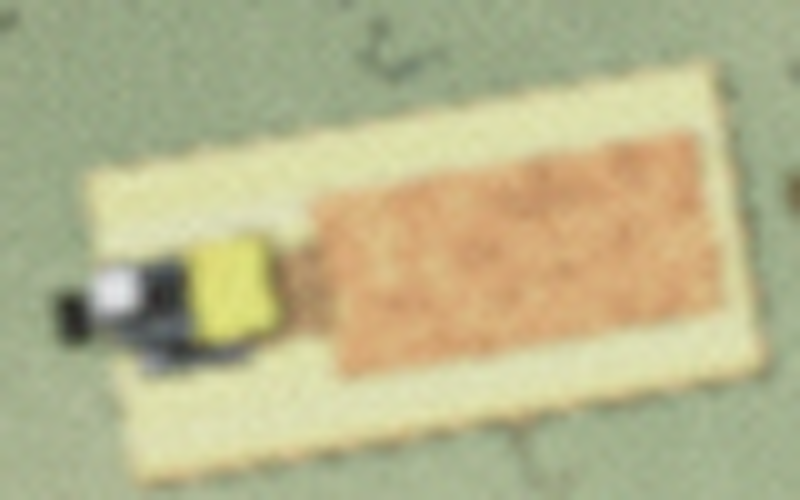

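```bash
cat >> h.py <<'E'
def pad():
    b=ray('top',np.array([(90,170),(712,62),(765,370),(140,480)])/10+[199.5,169.5],.012)[:,:2]*1000
    c=ray('top',np.array([(313,200),(697,132),(722,307),(343,378)])/10+[199.5,169.5],.014)[:,:2]*1000
    return b,c
E
python3 - <<'E'
from h import *
b,c=pad()
for q in (b,c):
    yv=(q[0]+q[3]-q[1]-q[2])/2; xv=(q[1]+q[0]-q[2]-q[3])/2
    print(q.mean(0),np.hypot(*yv),np.hypot(*xv),np.degrees(np.arctan2(yv[1],yv[0])),np.degrees(np.arctan2(xv[1],xv[0])))
    u=yv/np.hypot(*yv); print('pad', q.mean(0)-(30*u if q is b else 0))
# heights of boards: bottom corner on z=0, then z by matching
for nm,x0,y0,top,bot in [('A',300,220,(88,188),(93,266)),('A2',300,220,(228,190),(230,262)),('B',370,225,(205,195),(205,243)),('B2',370,225,(305,152),(303,205)),('C',325,260,(175,247),(177,273)),('C2',325,260,(303,188),(303,213))]:
    t=np.array(top)/8+[x0-.5,y0-.5]; bt=np.array(bot)/8+[x0-.5,y0-.5]
    p=ray('side',bt,0)[0]; zs=np.arange(0,.04,.0005); pr=proj('side',np.c_[np.tile(p[:2],(len(zs),1)),zs])
    print(nm,p[:2].round(3),zs[np.argmin(abs(pr[:,1]-t[1]))])
E
```

```text
[555.43245725 189.22410357] 196.11363365523042 97.82006829795668 100.52433080133103 10.898098430382616
pad [560.91204877 159.72878061]
[560.49030836 160.41719574] 119.99213803977321 55.693351547058754 100.9354226161668 10.195100177135224
pad [560.49030836 160.41719574]
A [ 0.433 -0.206] 0.0285
A2 [ 0.473 -0.224] 0.0265
B [ 0.614 -0.312] 0.0175
B2 [ 0.655 -0.309] 0.0195
C [ 0.434 -0.387] 0.0085
C2 [ 0.477 -0.38 ] 0.0085
```

```bash
python3 - <<'E'
from h import *
a=np.radians(100.7); yv=np.array([np.cos(a),np.sin(a)]); xv=np.array([np.sin(a),-np.cos(a)]); P=np.array([.5607,.1601])
s=cv2.imread('pics/side1.png'); im=cv2.resize(np.ascontiguousarray(s[155:195,255:305]),None,fx=14,fy=14,interpolation=cv2.INTER_CUBIC)
print('xv',xv)
for zz in (.037,.044,.051,.058):
    for nm,dx,dz in [('lowerL',-.015,-.008),('lowerR',.015,-.008),('upL',-.015,.008),('upR',.015,.008)]:
        q=proj('side',[*(P+.067*yv+dx*xv),.014+zz+dz])[0]; print(zz,nm,((q-[254.5,154.5])*14).round())
# post foot/top
print(((proj('side',[[*(P+.103*yv),.098],[*(P+.103*yv),.012]])-[254.5,154.5])*14).round())
cv2.imwrite('pics/c6.png',im)
# top view: tab top centre
for zz in (.037,.044,.051,.058):
    print(zz,proj('top',[[*(P+.067*yv),.022+zz],[*(P+.080*yv),.022+zz]]).round(1))
E
```

```text
xv [0.9826128  0.18566662]
0.037 lowerL [440. 301.]
0.037 lowerR [540. 274.]
0.037 upL [436. 241.]
0.037 upR [537. 215.]
0.044 lowerL [438. 275.]
0.044 lowerR [539. 248.]
0.044 upL [435. 215.]
0.044 upR [536. 188.]
0.051 lowerL [437. 249.]
0.051 lowerR [537. 222.]
0.051 upL [433. 189.]
0.051 upR [534. 162.]
0.058 lowerL [435. 223.]
0.058 lowerR [536. 196.]
0.058 upL [431. 162.]
0.058 upR [533. 136.]
[[403.  45.]
 [423. 360.]]
0.037 [[226.7 197.4]
 [222.4 198.2]]
0.044 [[226.1 197.2]
 [221.8 198. ]]
0.051 [[225.5 197. ]
 [221.2 197.8]]
0.058 [[225.  196.8]
 [220.6 197.6]]
```

View pics/c6.png

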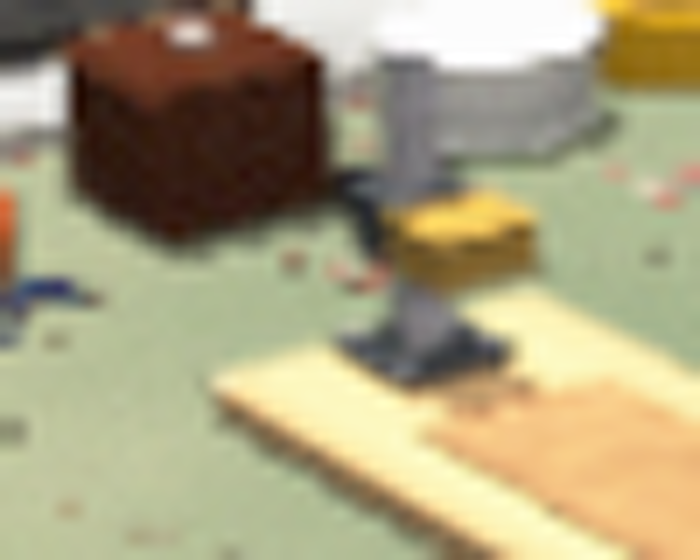

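{"fn": "carry_out", "kwargs": {"motion": "0 0 0 0 -0.162; 0 0 0 0 -0.162; 0 0 0 0 -0.162; 0 0 0 0 -0.162; 0 0 0 0 -0.162; 0 0 0 0 0; 0 0 0 0 0; 0 0 0 0 0", "newtons": 40}}

```text
clock: 2.15
tcp_pos: [0.3971, -0.1554, 0.3032]
orientation: [-2.558, -1.824, 0.0]
contact_force: [0.5, 0.1, -1.0]
grip_width: 0.0851
```

```bash
cat >> h.py <<'E'
def go(t,jaw=None):
    o=r.get_obs(); M=R.from_rotvec(o['orientation']).as_matrix(); p=o['tcp_pos']
    j=np.degrees(np.arctan2(M[1,1],M[0,1])); print('clk',round(o['clock'],2),'tcp',p.round(4),'jaw',j.round(2),'zax',M[:,2].round(4),'w',round(o['grip_width'],4),'F',o['contact_force'].round(1),'j7',o['joints'].round(2))
    print('shift mm',(M.T@(np.array(t)-p)*1000).round(1))
    if jaw is not None: d=(jaw-j+90)%180-90; print('twist',round(-np.radians(d),4))
E
python3 - <<'E'
from h import *
go([.4678,-.1639,.003],-18.8)
E
```

```text
clk 2.15 tcp [ 0.3971 -0.1554  0.3032] jaw -19.01 zax [-1.e-04  0.e+00 -1.e+00] w 0.0851 F [ 0.5  0.1 -1. ] j7 [ 0.52  0.   -0.29  2.    0.    1.14 -0.1 ]
shift mm [ 15.   69.6 300.2]
twist -0.0036
```

{"fn": "carry_out", "kwargs": {"motion": "0 7.5 35 0 0; 0 7.5 34.5 20 0; 0 0 0 50 0; 0 0 0 50 0; 0 0 0 50 0; 0 0 0 50 0; 0 0 0 30 0; 0 0 0 0 0"}}

```text
clock: 3.15
tcp_pos: [0.4661, -0.1632, 0.0514]
orientation: [-2.554, -1.823, 0.005]
contact_force: [-1.0, 0.2, 1.0]
grip_width: 0.0851
```

```bash
python3 - <<'E'
from h import *
s=grab_frame('side'); crop('side',s,240,170,440,310,4,'pics/c7.png')
go([.4678,-.1639,.003],-18.8)
E
```

```text
clk 3.2 tcp [ 0.4675 -0.1635  0.053 ] jaw -18.94 zax [-1.6e-03  6.0e-04 -1.0e+00] w 0.0857 F [ 0.1 -0.   0.3] j7 [ 0.42  0.46 -0.26  2.1   0.2   0.6  -0.3 ]
shift mm [-0.3  0.5 50. ]
twist -0.0025
```

View pics/c7.png

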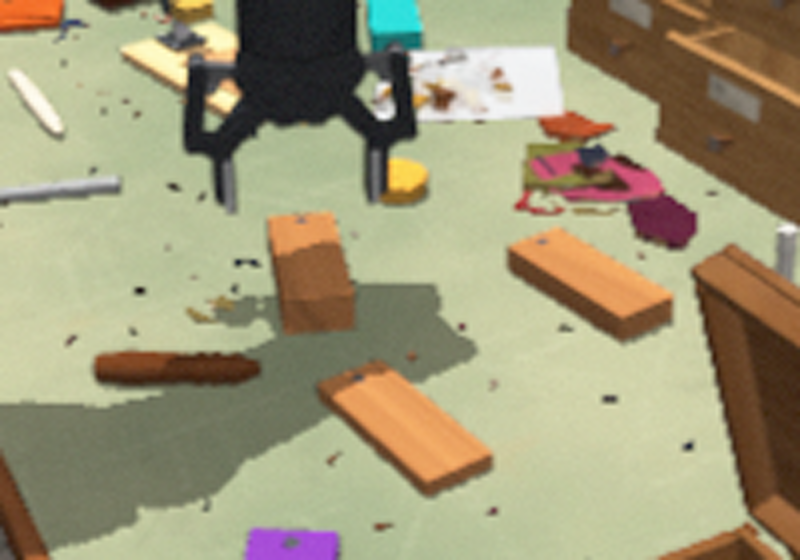

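{"fn": "carry_out", "kwargs": {"motion": "0 0 0 25 0; 0 0 0 25 0; 0 0 0 0 0; 1 0 0 0 0; 1 0 0 0 0; 1 0 0 0 0; 1 0 0 0 0; 1 0 0 0 0", "newtons": 40}}

```text
clock: 4.2
tcp_pos: [0.4689, -0.1641, 0.0048]
orientation: [2.555, 1.825, 0.002]
contact_force: [-0.1, 0.2, 7.6]
grip_width: 0.0452
```

{"fn": "carry_out", "kwargs": {"motion": "1 0 0 0 0; 1 0 0 0 0; 1 0 0 -20 0; 1 0 0 -40 0; 1 0 0 -50 0; 1 0 0 -40 0; 1 0 0 0 0; 1 0 0 0 0"}}

```text
clock: 5.2
tcp_pos: [0.4672, -0.1637, 0.153]
orientation: [-2.556, -1.826, 0.001]
contact_force: [-1.4, -0.2, -2.1]
grip_width: 0.0455
```

```bash
python3 - <<'E'
from h import *
s=grab_frame('side'); crop('side',s,220,90,420,240,4,'pics/c8.png')
go([.5607,.1601,.16],10.7)
E
```

```text
clk 5.25 tcp [ 0.4668 -0.1636  0.1524] jaw -18.91 zax [-1.8e-03  4.0e-04 -1.0e+00] w 0.045 F [-0.7 -0.2 -1.8] j7 [ 0.47  0.3  -0.3   2.04  0.12  0.82 -0.23]
shift mm [336.6 -16.1  -7.6]
twist -0.5168
```

View pics/c8.png

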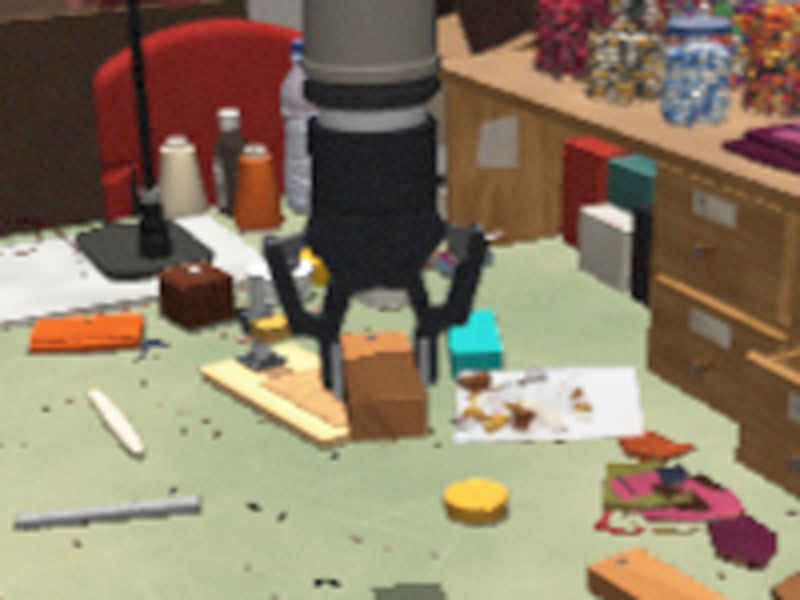

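{"fn": "carry_out", "kwargs": {"motion": "1 25 -2 -3 0; 1 48 -2 -3 0; 1 50 -2 -2 0; 1 50 -2 0 0; 1 50 -2 0 0; 1 50 -2 0 0; 1 40 -2 0 0; 1 23 -2 0 0"}}

```text
clock: 6.25
tcp_pos: [0.5608, 0.1616, 0.1597]
orientation: [-2.552, -1.829, 0.003]
contact_force: [0.2, -0.0, -0.8]
grip_width: 0.0449
```

{"fn": "carry_out", "kwargs": {"motion": "1 0 0 0 -0.13; 1 0 0 0 -0.13; 1 0 0 0 -0.13; 1 0 0 0 -0.127; 1 0 0 0 0; 1 0 0 0 0; 1 0 0 0 0; 1 0 0 0 0"}}

```text
clock: 7.25
tcp_pos: [0.5615, 0.1593, 0.1613]
orientation: [2.005, 2.418, -0.0]
contact_force: [-0.2, -0.6, -1.3]
grip_width: 0.0451
```

```bash
python3 - <<'E'
from h import *
s=grab_frame('side'); crop('side',s,200,60,400,210,4,'pics/c9.png')
t=grab_frame('top'); crop('top',t,180,140,320,240,5,'pics/c10.png')
go([.5607,.1601,.021],10.7)
E
```

```text
clk 7.35 tcp [0.5616 0.1594 0.1614] jaw 10.69 zax [ 2.e-04 -1.e-04 -1.e+00] w 0.0454 F [ 0.4  0.1 -0.9] j7 [ 0.02  0.45 -0.52  1.82  0.27  0.94 -0.43]
shift mm [  0.8  -0.7 140.4]
twist -0.0001
```

View pics/c9.png

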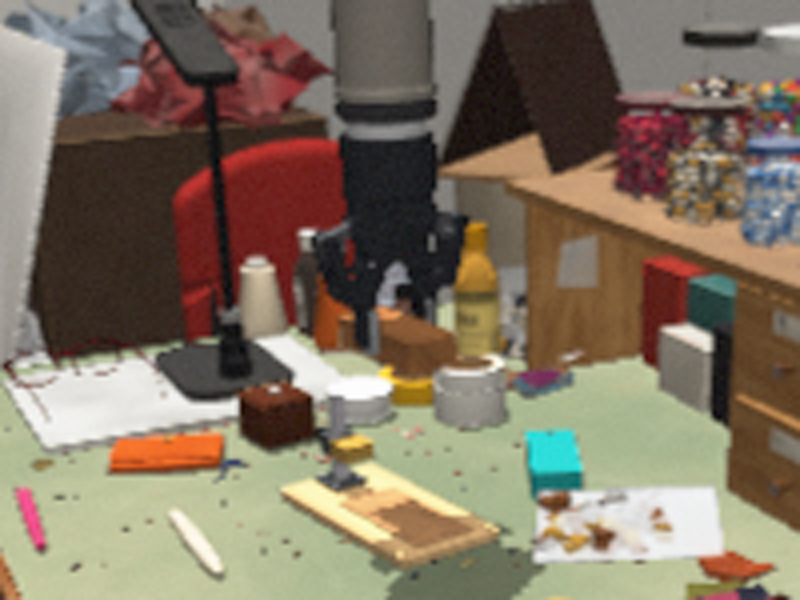

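View pics/c10.png

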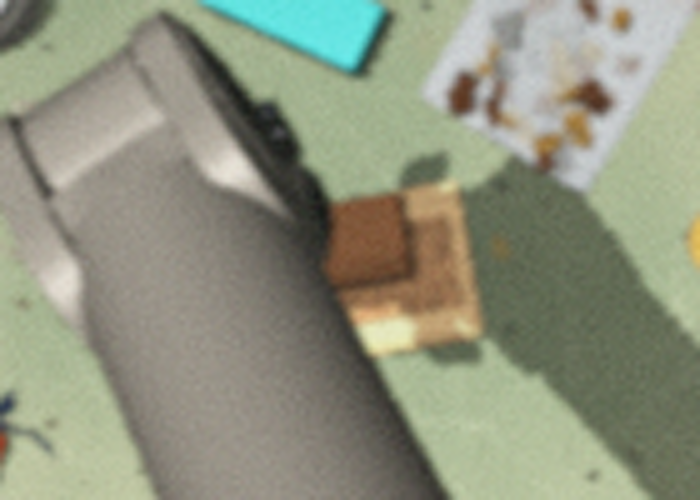

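{"fn": "carry_out", "kwargs": {"motion": "1 0.8 -0.7 25 0; 1 0 0 35 0; 1 0 0 35 0; 1 0 0 25 0; 1 0 0 12 0; 1 0 0 4 0; 1 0 0 0 0; 1 0 0 0 0"}}

```text
clock: 8.35
tcp_pos: [0.5614, 0.1602, 0.0263]
orientation: [2.004, 2.418, 0.002]
contact_force: [-0.4, -1.2, -1.7]
grip_width: 0.045
```

```bash
python3 - <<'E'
from h import *
s=grab_frame('side'); crop('side',s,250,130,350,205,8,'pics/c11.png')
go([.5607,.1601,.019],10.7)
E
```

```text
clk 8.4 tcp [0.5614 0.1602 0.0262] jaw 10.7 zax [ 1.6e-03  4.0e-04 -1.0e+00] w 0.0454 F [-0.8  1.  -1.2] j7 [-0.05  0.63 -0.44  1.9   0.4   0.69 -0.54]
shift mm [ 0.  -0.7  7.2]
twist 0.0
```

View pics/c11.png

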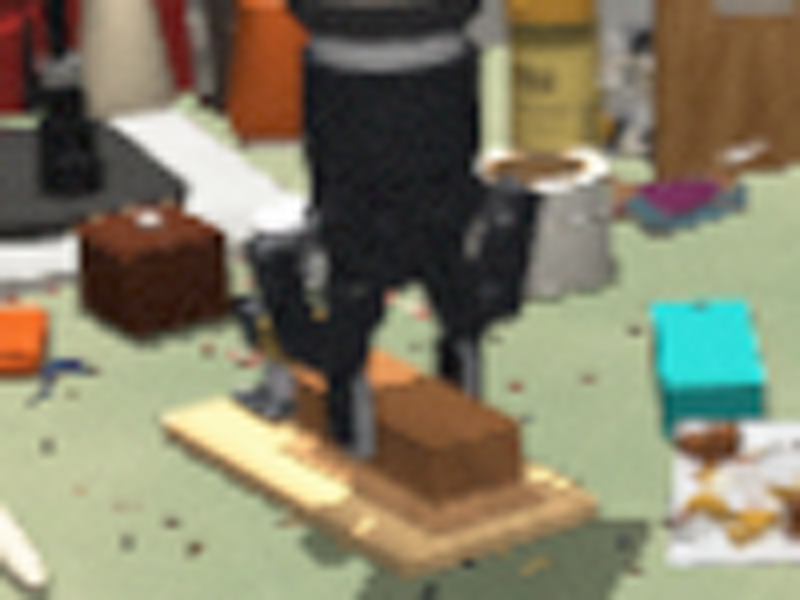

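{"fn": "carry_out", "kwargs": {"motion": "1 0 -0.7 3 0; 1 0 0 3 0; 1 0 0 1.5 0; 1 0 0 0 0; 1 0 0 0 0; 0 0 0 0 0; 0 0 0 0 0; 0 0 0 0 0"}}

```text
clock: 9.4
tcp_pos: [0.56, 0.1599, 0.0176]
orientation: [-2.004, -2.419, 0.0]
contact_force: [-1.1, 0.6, 1.1]
grip_width: 0.085
```

{"fn": "carry_out", "kwargs": {"motion": "0 0 0 0 0; 0 0 0 -20 0; 0 0 0 -50 0; 0 0 0 -50 0; 0 0 0 -50 0; 0 0 0 -50 0; 0 0 0 0 0; 0 0 0 0 0"}}

```text
clock: 10.4
tcp_pos: [0.5597, 0.1597, 0.2383]
orientation: [2.004, 2.419, 0.0]
contact_force: [0.0, 0.4, -0.6]
grip_width: 0.0855
```

```bash
python3 - <<'E'
from h import *
go([.4468,-.3287,.25],6.3)
E
```

```text
clk 10.4 tcp [0.5597 0.1597 0.2383] jaw 10.72 zax [ 6.e-04 -3.e-04 -1.e+00] w 0.0855 F [ 0.   0.4 -0.6] j7 [ 0.05  0.37 -0.55  1.75  0.22  1.08 -0.39]
shift mm [-458.9 -201.7  -11.6]
twist 0.0771
```

{"fn": "carry_out", "kwargs": {"motion": "0 -30 -13 0 0; 0 -54 -24 0 0; 0 -54 -24 0 0; 0 -54 -24 0 0; 0 -54 -24 0 0; 0 -54 -24 0 0; 0 -54 -24 0 0; 0 -54 -24 0 0"}}

```text
clock: 11.4
tcp_pos: [0.4564, -0.276, 0.2365]
orientation: [-2.002, -2.417, 0.001]
contact_force: [1.5, -0.3, 0.0]
grip_width: 0.0853
```

{"fn": "carry_out", "kwargs": {"motion": "0 -40 -15 0 0; 0 -10 -4 20 0; 0 0 0 40 0.077; 0 0 0 50 0; 0 0 0 40 0; 0 0 0 0 0; 0 0 0 0 0; 0 0 0 0 0"}}

```text
clock: 12.4
tcp_pos: [0.4497, -0.328, 0.0896]
orientation: [2.094, 2.338, 0.001]
contact_force: [0.0, 0.8, -0.1]
grip_width: 0.085
```

```bash
python3 - <<'E'
from h import *
s=grab_frame('side'); crop('side',s,220,130,420,280,4,'pics/c12.png')
crop('side',s,255,140,335,200,10,'pics/c13.png')
t=grab_frame('top'); cv2.imwrite('pics/top2.png',t[:,:,::-1]); crop('top',t,200,170,280,220,10,'pics/c14.png')
go([.4475,-.3287,.0],6.3)
E
```

```text
clk 12.5 tcp [ 0.4495 -0.3279  0.0893] jaw 6.29 zax [ 0.0022 -0.0015 -1.    ] w 0.0854 F [ 0.1 -0.1  0. ] j7 [ 0.73  0.48 -0.27  1.95  0.19  0.74  0.46]
shift mm [-0.5 -2.2 89.3]
twist -0.0001
```

View pics/c12.png

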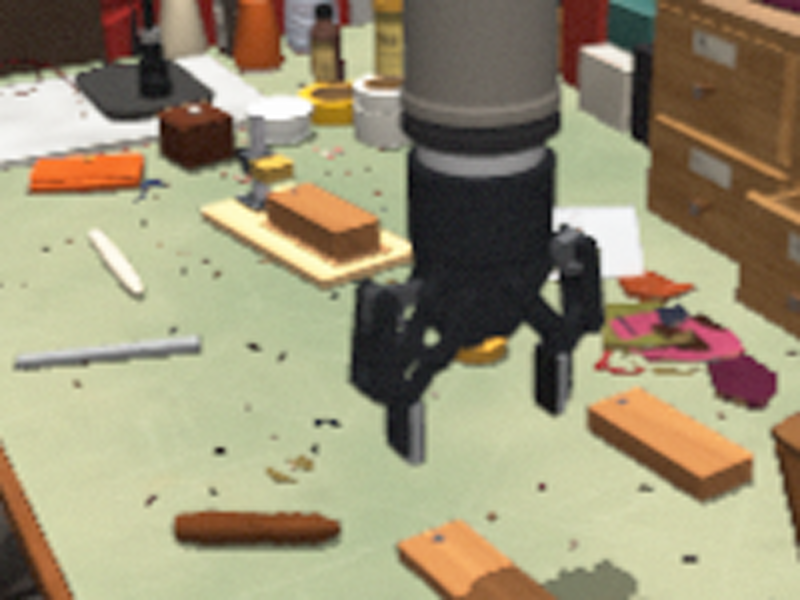

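View pics/c13.png

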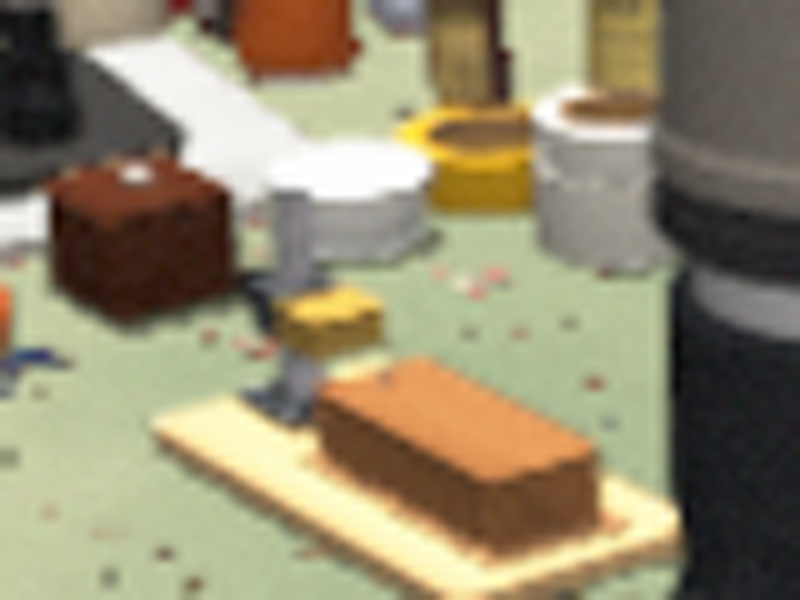

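View pics/c14.png

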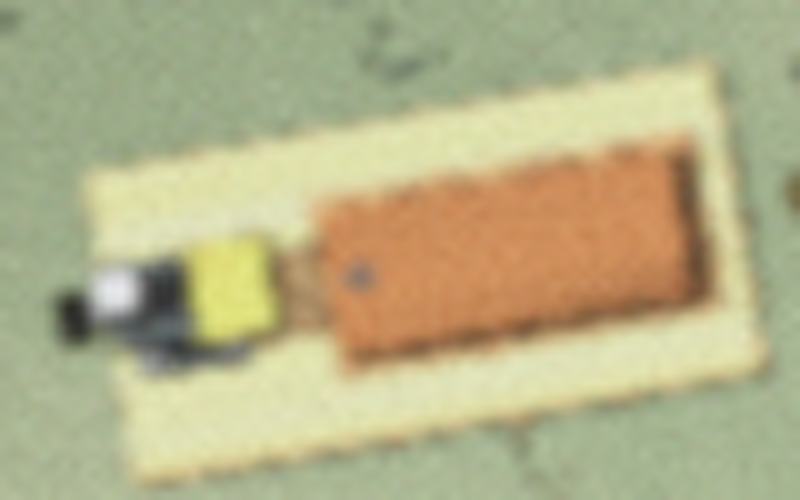

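```bash
python3 - <<'E'
from h import *
f=cv2.imread('pics/top2.png')
q=ray('top',np.array([(318,205),(675,147),(695,303),(345,352)])/10+[199.5,169.5],.042)[:,:2]*1000
yv=(q[0]+q[3]-q[1]-q[2])/2; print(q.mean(0),np.hypot(*yv),np.degrees(np.arctan2(yv[1],yv[0])))
E
```

```text
[558.72168234 158.50036177] 108.25669172028847 99.20713675110687
```

{"fn": "carry_out", "kwargs": {"motion": "0 -0.5 -2.2 40 0; 0 0 0 35 0; 0 0 0 13 0; 0 0 0 0 0; 1 0 0 0 0; 1 0 0 0 0; 1 0 0 0 0; 1 0 0 0 0", "newtons": 40}}

```text
clock: 13.5
tcp_pos: [0.4473, -0.3285, 0.0012]
orientation: [2.095, 2.339, 0.0]
contact_force: [-0.7, 0.4, 6.1]
grip_width: 0.0444
```

{"fn": "carry_out", "kwargs": {"motion": "1 0 0 0 0; 1 0 0 0 0; 1 0 0 -20 0; 1 0 0 -40 0; 1 0 0 -50 0; 1 0 0 -50 0; 1 0 0 0 0; 1 0 0 0 0"}}

```text
clock: 14.5
tcp_pos: [0.4461, -0.328, 0.1599]
orientation: [2.096, 2.34, -0.0]
contact_force: [0.3, 0.4, -1.9]
grip_width: 0.0449
```

```bash
python3 - <<'E'
from h import *
s=grab_frame('side'); crop('side',s,250,100,450,250,4,'pics/c15.png')
go([.5607,.1601,.16],10.7)
E
```

```text
clk 14.55 tcp [ 0.4457 -0.3277  0.159 ] jaw 6.3 zax [-1.3e-03  7.0e-04 -1.0e+00] w 0.0448 F [-1.   1.   0.2] j7 [ 0.76  0.38 -0.3   1.9   0.14  0.88  0.5 ]
shift mm [472.2 167.8  -0.8]
twist -0.0768
```

View pics/c15.png

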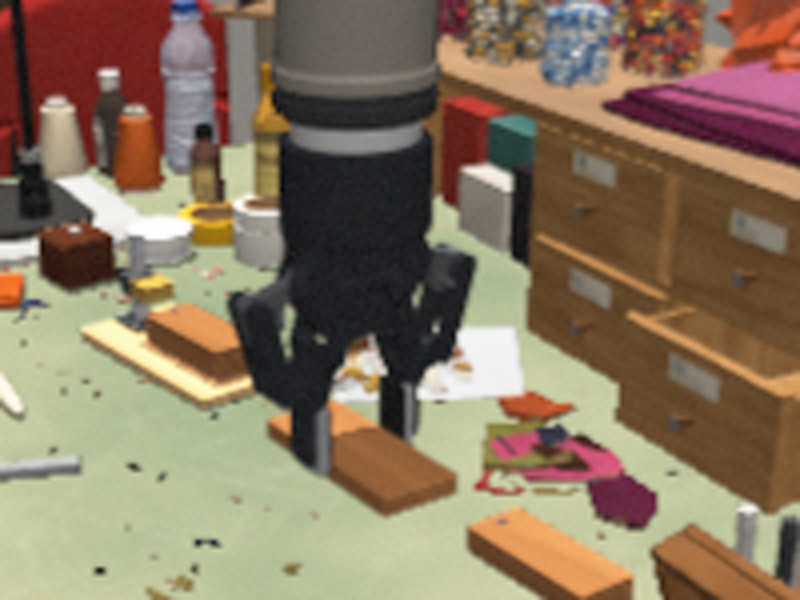

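{"fn": "carry_out", "kwargs": {"motion": "1 28 10 0 0; 1 50 18 0 0; 1 54 19 0 0; 1 54 19 0 0; 1 54 19 0 0; 1 54 19 0 0; 1 54 19 0 0; 1 54 19 0 0"}}

```text
clock: 15.55
tcp_pos: [0.5428, 0.0886, 0.1582]
orientation: [-2.095, -2.339, 0.004]
contact_force: [0.7, -0.2, -0.3]
grip_width: 0.045
```

{"fn": "carry_out", "kwargs": {"motion": "1 45 17 0 0; 1 25 8 0 0; 1 0 0 0 -0.072; 1 0 0 0 0; 1 0 0 0 0; 1 0 0 0 0; 1 0 0 0 0; 1 0 0 0 0"}}

```text
clock: 16.55
tcp_pos: [0.5607, 0.1593, 0.1599]
orientation: [2.011, 2.414, 0.0]
contact_force: [-0.1, -0.1, -0.7]
grip_width: 0.0448
```

```bash
python3 - <<'E'
from h import *
go([.5597,.1596,.0432],10.4)
E
```

```text
clk 16.55 tcp [0.5607 0.1593 0.1599] jaw 10.4 zax [ 2.e-04 -0.e+00 -1.e+00] w 0.0448 F [-0.1 -0.1 -0.7] j7 [-0.01  0.45 -0.48  1.82  0.25  0.93 -0.42]
shift mm [  0.5  -1.  116.7]
twist 0.0
```

{"fn": "carry_out", "kwargs": {"motion": "1 0.5 -1 25 0; 1 0 0 35 0; 1 0 0 30 0; 1 0 0 14 0; 1 0 0 5 0; 1 0 0 0 0; 1 0 0 0 0; 1 0 0 0 0"}}

```text
clock: 17.55
tcp_pos: [0.5602, 0.1599, 0.0516]
orientation: [2.01, 2.413, 0.002]
contact_force: [-0.7, -0.7, -0.8]
grip_width: 0.0448
```

```bash
python3 - <<'E'
from h import *
s=grab_frame('side'); crop('side',s,250,130,350,205,8,'pics/c16.png')
go([.5597,.1596,.0432],10.4)
E
```

```text
clk 17.6 tcp [0.5601 0.1598 0.0515] jaw 10.42 zax [ 1.2e-03  2.0e-04 -1.0e+00] w 0.0446 F [ 0.9 -0.6 -0.6] j7 [-0.06  0.59 -0.42  1.89  0.35  0.73 -0.5 ]
shift mm [-0.2 -0.4  8.3]
twist 0.0004
```

View pics/c16.png

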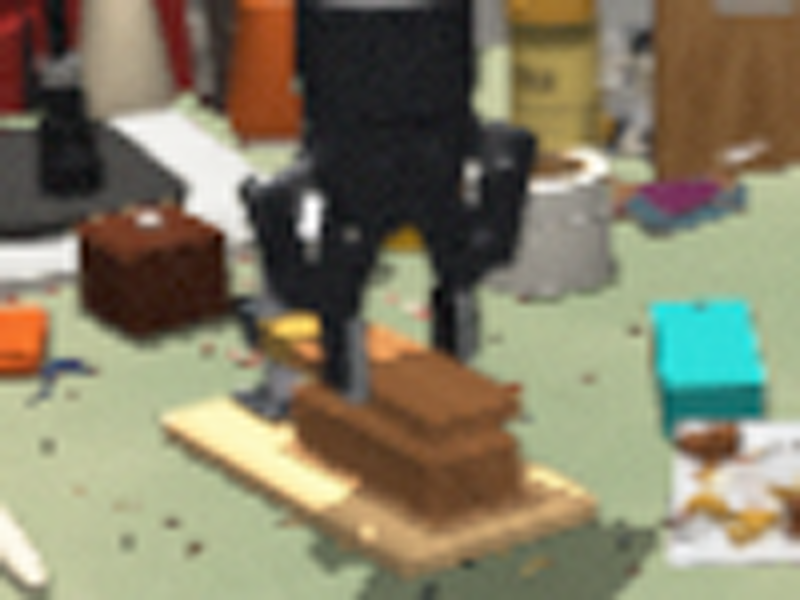

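{"fn": "carry_out", "kwargs": {"motion": "1 -0.2 -0.4 4 0; 1 0 0 3 0; 1 0 0 1.5 0; 1 0 0 0 0; 1 0 0 0 0; 0 0 0 0 0; 0 0 0 0 0; 0 0 0 0 0"}}

```text
clock: 18.6
tcp_pos: [0.5592, 0.1594, 0.0421]
orientation: [-2.01, -2.414, 0.0]
contact_force: [0.3, -0.4, -0.1]
grip_width: 0.0857
```

{"fn": "carry_out", "kwargs": {"motion": "0 0 0 0 0; 0 0 0 -20 0; 0 0 0 -50 0; 0 0 0 -50 0; 0 0 0 -50 0; 0 0 0 -50 0; 0 -40 0 0 0; 0 -50 0 0 0"}}

```text
clock: 19.6
tcp_pos: [0.5758, 0.0716, 0.265]
orientation: [2.005, 2.416, 0.005]
contact_force: [0.4, -1.0, -0.8]
grip_width: 0.0854
```

{"fn": "carry_out", "kwargs": {"motion": "0 -54 0 0 0; 0 -54 0 0 0; 0 -54 0 0 0; 0 -54 0 0 0; 0 -54 0 0 0; 0 0 0 0 0; 0 0 0 0 0; 0 0 0 0 0"}}

```text
clock: 20.6
tcp_pos: [0.6246, -0.1924, 0.2631]
orientation: [2.007, 2.417, 0.002]
contact_force: [0.3, -0.2, -0.3]
grip_width: 0.0855
```

```bash
python3 - <<'E'
from h import *
s=grab_frame('side'); cv2.imwrite('pics/side3.png',s[:,:,::-1]); crop('side',s,255,145,335,205,10,'pics/c17.png')
t=grab_frame('top'); cv2.imwrite('pics/top3.png',t[:,:,::-1]); crop('top',t,200,170,280,220,10,'pics/c18.png')
go([.5597,.1596,.0432],10.4)
E
```

```text
clk 20.7 tcp [ 0.6246 -0.1928  0.2628] jaw 10.57 zax [ 5.e-04  3.e-04 -1.e+00] w 0.0852 F [-0.3  0.8 -0.3] j7 [ 0.46  0.44 -0.36  1.55  0.16  1.17  0.25]
shift mm [358.3   0.8 219.7]
twist 0.003
```

View pics/c17.png

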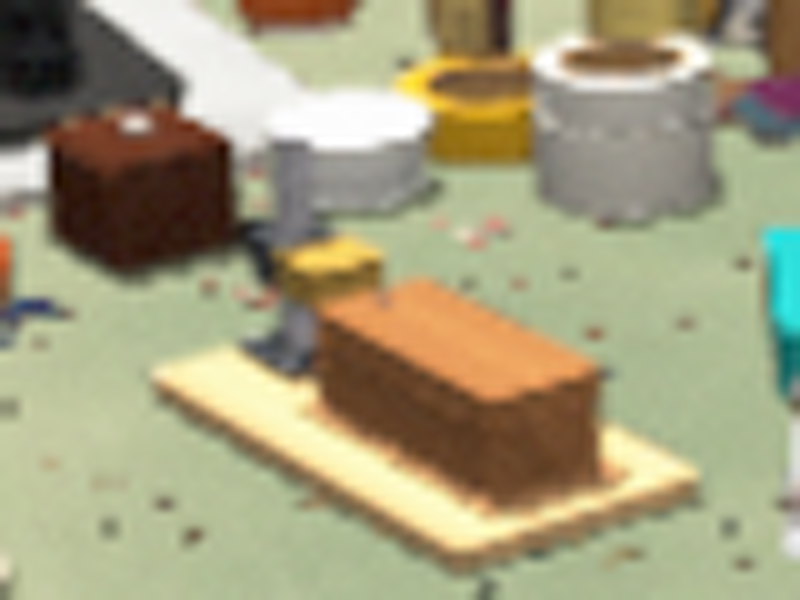

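View pics/c18.png

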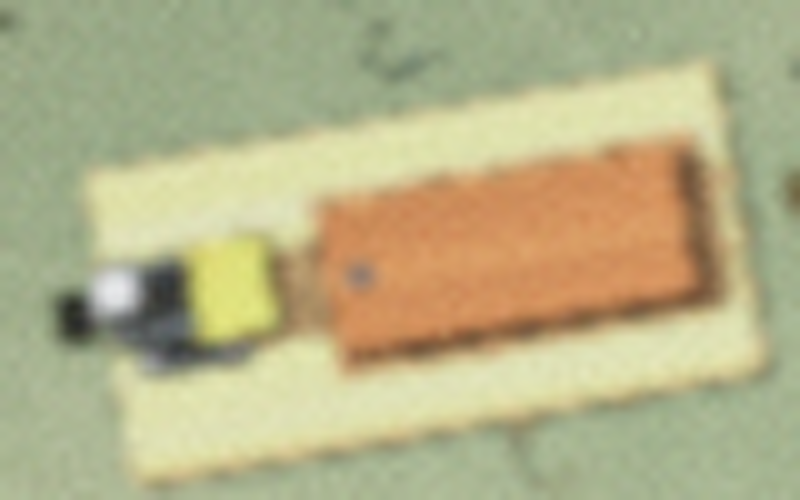

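View pics/top3.png

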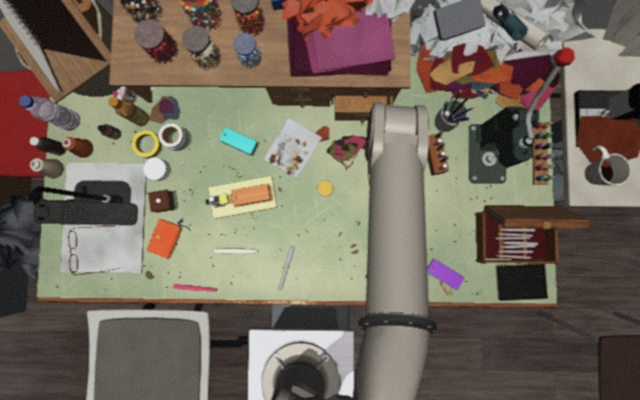

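```bash
python3 - <<'E'
from h import *
a=np.radians(100.5); yv=np.array([np.cos(a),np.sin(a)]); xv=np.array([np.sin(a),-np.cos(a)]); P=np.array([.5597,.1597])
pr=lambda dx,dy,z: ((proj('side',[*(P+dx*xv+dy*yv),z])[0]-[254.5,144.5])*10).round(0)
print('stack far L,R near L,R', [pr(dx,dy,.054) for dy in(.055,-.055) for dx in(-.023,.023)])
for h in (.037,.040,.043): print(h,'tab upL,upR,loL,loR',[pr(dx,.067,.014+h+d) for d in(.008,-.008) for dx in(-.015,.015)])
q=ray('top',np.array([(318,205),(685,145),(703,297),(347,348)])/10+[199.5,169.5],.054)[:,:2]*1000
y=(q[0]+q[3]-q[1]-q[2])/2; print(q.mean(0),np.hypot(*y),np.degrees(np.arctan2(y[1],y[0])))
E
```

```text
stack far L,R near L,R [array([309., 301.]), array([420., 271.]), array([486., 395.]), array([601., 361.])]
0.037 tab upL,upR,loL,loR [array([310., 273.]), array([382., 254.]), array([313., 316.]), array([384., 296.])]
0.04 tab upL,upR,loL,loR [array([309., 265.]), array([382., 246.]), array([312., 308.]), array([384., 288.])]
0.043 tab upL,upR,loL,loR [array([309., 257.]), array([381., 238.]), array([312., 300.]), array([383., 280.])]
[558.56725042 154.79034369] 109.684456593856 99.3302456021523
```

```bash
python3 - <<'E'
from h import *
print(r.hand_in(), r.get_obs()['clock'])
E
```

```text
the job is handed in; nothing more can be done
the job is handed in; nothing more can be done
```

I stacked two brown boards on the cork pad: the 28 mm board first, then the 12 mm board on it. That puts the top of the stack 40 mm above the pad. I then moved the gripper clear and handed in at about 20.7 s.

**Height:** the tab's middle measured 37 to 38 mm above the pad, or about 39 mm after allowing for roughly 2 mm of camera bias. Its edges are therefore near 30 and 47 mm, so 40 mm sits well inside.

**Fit on the pad:** in the last pictures the stack is flat and within the cork pad. The tab stayed at the same place in the pictures throughout.

**Disagreements:**
- The top view put the upper board 3 to 4 mm nearer the robot's right than the lower one. The side view showed their ends flush, and I took that view as right.
- The boards' angle measured 99.3° against 100.7° for the pad. I put that down to pixel noise.

**Other boards and bystanders:** the 20 mm board was still in its place in a mid-job side view, and I never went near it. The wax and folder look unmoved in the last top view. The arm hid the slicker and the spare board in that view, so I could not recheck those two at the end.

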